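Load the dark case and lower its cover

ROBOT

A 6-joint arm with a two-finger parallel gripper is mounted at the origin on a cart in front of the work surface, level with it; the furniture and walls round the work are solid. World frame = base frame: x ahead of the robot, y to its left, z up, the work surface at z = 0. Lengths are in mm, angles in degrees, forces in N, time in s.
With the tool pointing down it reaches from about 300 to 850 mm from the base axis. Payload 4.2 kg.
Tool frame: the origin (TCP) lies midway between the tips of the shut fingers; the grasp point (between the pads) lies 19 mm behind it; z points along the fingers, y is the direction in which the jaws open and shut (so a half turn about z gives the same grasp; the last joint's range is limited). The gripper opens to 91 mm and grips with 3 to 60 N. Pads are 32 mm wide; open, the fingers measure 118 mm over their backs; the gripper's body (76 mm by 178 mm) begins 60 mm behind the grasp point.
Start: joints at [-64.802, 18.312, 89.639, -0, 72.044, -1.146], TCP at [255.173, -515.296, 213.976] pointing down, gripper open.
Joint ranges: [-177.97, 177.97], [-48.28, 115.42], [12.27, 149.76], [-77.06, 257.06], [2.81, 150.46], [-146.56, 146.56]. Speed limits (degrees/s): [147.25, 147.25, 180, 180, 180, 180].

INTERFACE

Orientations are given as [roll, pitch, yaw] about the fixed x, y, z axes, in that order (R = Rz(yaw) Ry(pitch) Rx(roll)).
In Python, from workcell import env gives the robot as it stands.
- The arm moves only by the shell command python3 -m jog 'ROWS' [FORCE]. ROWS is JSON, a list of rows, each an object of numbers: "dx", "dy", "dz": the shift along the world's x, y, z in m; "wx", "wy", "wz": the turn, a rotation vector about the world's x, y, z in rad; "grip": the gripper's target within -1 to 1 (shut at 1, half-way at 0, fully open at -1). In form: [{"dx": .., "dy": .., "dz": .., "wx": .., "wy": .., "wz": .., "grip": ..}, ...]. A call has 1 to 10 rows; each row shifts and turns the commanded pose from where the row before left it; what a row does not reach is not made up. A row lasts 1/10 s, in which the tool goes at most 50 mm and 8.59 degrees, less where a joint would pass 70% of its speed; a pose out of reach is approached as far as the arm can. A call with a gripper value outside its range is refused whole. The fingers move at their own pace and stop on an object; FORCE is the grip in N (left out, the last holds). Time passes only in rows, so rows that do not move let the fingers close. It gives the time, the measured TCP pose, the force and the opening at its end, in the units of the state.
- env.state(): the state, without advancing time (a new reading comes with each control period).
- env.grab_frame(name): name is "side" or "top" or "wrist"; returns the picture (420x560x3 uint8, red, green, blue); there is no depth.
- env.get_calibration(name): a dict with "fx", "fy", "cx", "cy" (pixels), "k1" (the pictures are not rectified: a ray, as slopes to the right and down, at radius r is drawn at 1 + k1 r^2 times it, then the intrinsics apply), "R" (3x3) and "t" (3): a world point X has camera coordinates R X + t. Camera axes: x right, y down, z forward; pixel columns grow to the right and rows downward; lengths in mm; the calibration is good to about 2 mm. A picture is of the moment at which its call begins: read the wrist's pose just before it. get_calibration takes no time and is no camera call; for the wrist camera it gives the pose at the moment of the call.
- env.job_done(): hands the job in, once; it reports no verdict.
The state is a dict: "time_s": time; "qpos": joint angles; "qvel": joint speeds; "effort": joint torques, N m; "ee_pos": TCP position; "ee_rot": TCP orientation; "force": force on the tool from outside, world axes, zero at the start; "torque": the same for the moment, N m; "gripper_width": finger opening in mm.
Only numpy, scipy, OpenCV 4.12 (cv2) and the standard library are available. Lean on these libraries where they do the work, as an engineer would, in place of code of your own. Each camera call takes 0.05 s, during which the arm holds its last target. There are 200 camera calls.

TASK

Lift the hinged cover of the dark case by its grip all the way back until it rests on its open stop, then take the device carrier off the sloped rest and lay it flat on the case floor between the two guides, and let go. Then swing the cover over and lower it gently until it is fully closed; never let it fall or slam at either end, and do not disturb the wash bottle, swab jar, tape roll or blower.

Things in the scene. Friction and masses are not known exactly. Their poses are not given: they have to be found in the camera images.
- dark_case: Dark case: grey open tray fixed to the worktop, 150 x 150 mm outside, 62 mm high, walls 5 mm. Origin: centre of its underside; x from its front (grip side) to its hinge side, z up. On its floor lie two low black guides along x, 110 mm long, 6 mm wide, 6 mm above the floor, centred at y = +47 and -47 mm: 88 mm free between them; 140 mm free between front and back wall.
- case_floor (a point): Point on the upper face of the case floor, at its centre (5 mm above the worktop); axes as those of the dark case. The carrier belongs here.
- case_cover (a joint): Hinge of the cover, rad: 0 = closed (level, on the tray), 1.75 = fully open on its stop, leaning 10 degrees back past upright. A plain, lightly damped hinge (0.1 N m s/rad): the 250 g cover does not stay between; below about 1.57 it falls shut, above it leans back on the stop.
- cover_hinge (a point): Middle of the cover's hinge axis, fixed to the case 75 mm behind its centre, 66 mm above the worktop; the axis runs along the case's y. The axes of this point are those of the case.
- cover_grip (a point): Centre of the cover's grip: black round bar 18 mm thick, 44 mm long along the hinge axis, flat ends, on a 16 mm wide neck 25 mm past the edge of the 154 mm wide, 8 mm thick plate. Pinched by its ends it turns freely between the fingers. At joint value a it lies at hinge + 178 mm x (-cos a along the case's x, sin a up); closed: 66 mm high. Its frame turns with the cover.
- carrier: Device carrier: aluminium plate 76 (x) x 100 (y) x 8 mm, black grip rib along y over its centre, 12 mm thick, 60 mm long, up to 42 mm above the underside; 180 g. Origin: centre of the underside, z to the rib side. Starts on the sloped rest, leaning 35 degrees, rib level and square to the slope. In the case its 100 mm side lies along the case's x, either way round, 76 mm between the guides.
- carrier_grip (a point): Point in the middle of the carrier's rib, 32 mm above the carrier's underside; axes as those of the carrier.
- rest: Sloped rest: small grey stand fixed to the worktop, base 120 x 104 mm, its bed 92 x 96 mm falls at 35 degrees towards its front (-x of its frame), with an 8 mm lip at the lower edge; middle of the bed 58 mm above the worktop, upper edge 85 mm. Origin: on the worktop under the middle of the bed. Thin upright posts of the room stand at the two front corners of the worktop.
- wash_bottle: Bystander: wash bottle with bent spout, 64 x 82 x 192 mm, standing; origin at its underside.
- swab_jar: Bystander: clear jar of swabs, 56 mm across, 102 mm high, standing; origin at its underside.
- tape: Bystander: tape roll lying flat, 92 mm across, 48 mm high; origin at its underside.
- blower: Bystander: rubber blower standing on its end, 50 mm across, 103 mm high; origin at its underside.
There are look-alikes about, which are no part of the job. What is shaped like the carrier but turquoise is not meant.

How it is judged (in metres and radians):
On the way, in this order (a step that is already met when the one before it is completed fails the run):
1. the cover rests open on its stop, let go (value of joint case_cover above 1.68 rad and contact force between the fingers and case_cover below 0.1 N), for 0.2 s.
2. the carrier lies flat on the case floor between the guides, let go, the cover still open (z of carrier in the frame of case_floor between -0.003 and 0.0025 m and horizontal distance between carrier and case_floor below 0.025 m and angle between carrier's own z axis and vertical below 0.05 rad and contact force between the fingers and carrier below 0.1 N and linear speed of carrier below 0.02 m/s and value of joint case_cover above 1.6 rad), for 0.2 s.
At the end, for the whole second after the job is handed in: The cover is closed (hinge below 0.02 rad), and the carrier lies under it flat on the case floor between the guides (underside within 2.5 mm of the floor, tilt under 0.05 rad, centre within 25 mm of the floor's centre), at rest and released (value of joint case_cover below 0.02 rad and z of carrier in the frame of case_floor between -0.003 and 0.0025 m and horizontal distance between carrier and case_floor below 0.025 m and angle between carrier's own z axis and vertical below 0.05 rad and contact force between the fingers and carrier below 0.1 N and linear speed of carrier below 0.02 m/s); the robot touches nothing.
It fails at once if the cover falls or slams shut (faster than 1.5 rad/s in its last 0.3 rad) (value of joint case_cover below 0.3 rad and velocity of joint case_cover below -1.5 rad/s).
It fails at once if the cover is thrown onto its open stop (faster than 1.5 rad/s near it) (value of joint case_cover above 1.5 rad and velocity of joint case_cover above 1.5 rad/s).
It fails at once if the wash bottle, swab jar, tape roll or blower is shifted by more than 30 mm or tipped over (distance of any of wash_bottle, swab_jar, tape, blower from where it was at the start of the episode above 0.03 m or angle between any of wash_bottle, swab_jar, tape, blower's own z axis and vertical above 0.4 rad).
It also fails if it takes over 72 s, if anything falls off the work surface, if the arm or the gripper's body presses on something with over 40 N, if the wrist force passes 120 N, or if a joint passes its speed limit or range.

## Working session

There is one attempt and no reset: what is moved stays moved. The work goes in short steps, Python scripts to look and compute and a shell command to move; the robot and the scene stay as the last step left them, time stands still between calls to the robot, and variables do not carry over. Pictures are saved under pics/ and viewed, about 8 in all and at most 12, crops included, and the job is handed in when it is done.

```bash
ls; mkdir -p pics
python3 - <<'E'
from workcell import env
import cv2, json
print(env.state())
for n in ("top","side"):
    cv2.imwrite(f"pics/{n}0.png",env.grab_frame(n)[:,:,::-1])
for n in ("top","side","wrist"): print(n,{k:(v.tolist() if hasattr(v,'tolist') else v) for k,v in env.get_calibration(n).items()})
E
```

```text
pics
{'time_s': 0.0, 'qpos': array([-6.48020631e+01,  1.83503959e+01,  8.97074274e+01, -2.46114256e-03,
        7.20447905e+01, -1.14614974e+00]), 'qvel': array([ 0.11176999, -0.1455821 ,  0.04558962,  0.04188088, -0.06223395,
       -0.01231039]), 'effort': array([-1.44460901e-03, -4.12458050e+01, -2.31980413e+01,  7.26310839e-02,
        4.59195999e-02, -1.58271914e-04]), 'ee_pos': array([ 254.92627418, -514.8173985 ,  213.12585975]), 'ee_rot': array([-1.79897360e+02,  2.86891291e-04,  2.63448477e+01]), 'force': array([-0.47633343, -0.4881347 , -0.10565688]), 'torque': array([-0.02923105, -0.08435239, -0.01208301]), 'gripper_width': 90.90179989817858}
top {'fx': 472.76132676607597, 'fy': 472.76132676607597, 'cx': 287.0353298109609, 'cy': 209.72261838495652, 'k1': -0.06127468354872349, 'R': [[0.005084335964831636, -0.9999504409803159, -0.008559504136843515], [-0.9349706972987537, -0.0017175561168697403, -0.3547207989301833], [0.35468851788643924, 0.00980640526683067, -0.9349330936998989]], 't': [72.7455804394629, 583.6970134022728, 960.208170677582]}
side {'fx': 513.740707734924, 'fy': 513.740707734924, 'cx': 284.6225247952977, 'cy': 198.58099365880136, 'k1': -0.11894144637433181, 'R': [[-0.23944708568195358, -0.970886657460373, -0.006647670557739738], [-0.7123673005422301, 0.18033310579356676, -0.67824243458591], [0.6596953253408693, -0.1576675912173181, -0.7348081439417595]], 't': [224.69204135846655, 488.4325333824414, 1143.0201182951653]}
wrist {'fx': 295.1228573598156, 'fy': 295.1228573598156, 'cx': 271.81316197686107, 'cy': 209.9688715220209, 'k1': 0.012329832560817275, 'R': [[0.4438017369812593, -0.896124181179433, -0.001212500684643526], [-0.8570107709169014, -0.42482559260886577, 0.2916431970695472], [-0.26186362249239215, -0.12839263129174894, -0.9565264112637694]], 't': [-574.9077337967606, -32.32274194046564, 391.8410006531318]}
```

View pics/top0.png

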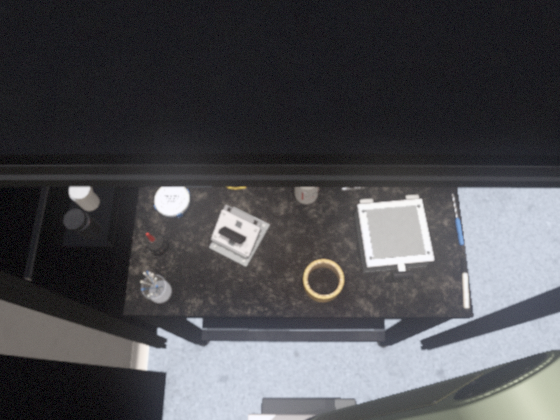

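View pics/side0.png

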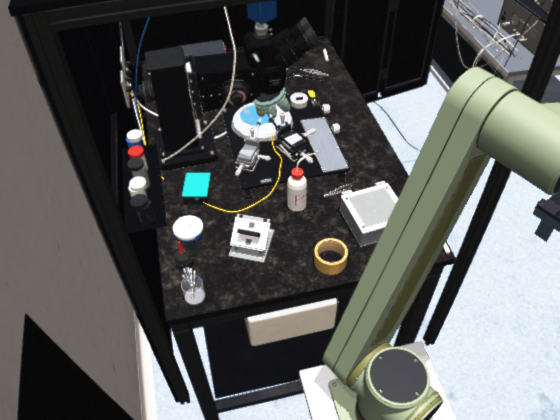

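Candidates: the carrier is the silver plate with black rib on the grey stand, top (234,233). The turquoise look-alike is at side (196,185), so I'm leaving it out. The case is at top (395,235) with its grip near (402,267). Close crop to check.

Run:
```python
import cv2, numpy as np
t=cv2.imread("pics/top0.png"); s=cv2.imread("pics/side0.png")
def c(i,x,y,w,h,f): return cv2.resize(i[y:y+h,x:x+w],None,fx=f,fy=f,interpolation=cv2.INTER_CUBIC)
a=np.hstack([c(t,345,185,100,100,4),c(t,195,195,100,75,4)[:300] if 0 else c(t,190,190,100,100,4)])
b=np.hstack([c(s,330,172,100,50,4),c(s,220,210,100,50,4)])
o=np.vstack([a,b]); o=np.clip(o.astype(float)*1.3,0,255).astype(np.uint8)
cv2.imwrite("pics/crop1.png",o)
```

```text
(no output)
```

View pics/crop1.png

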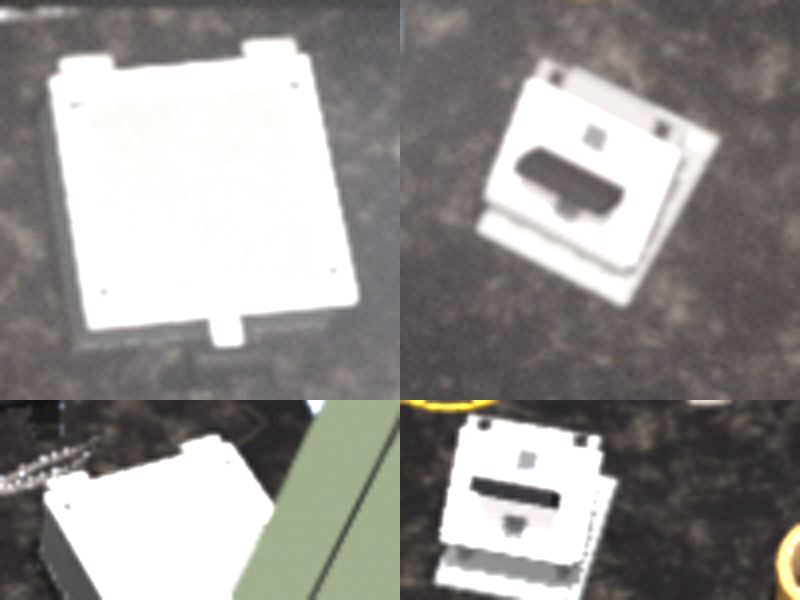

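Case cover: grip side faces the robot, hinges away from it. The neck is at crop (228,330), with the black bar just below it. The carrier is the silver plate with a black rib at crop (570,180), leaning down toward the robot. Next I fit the poses.

```bash
cat > h.py <<'E'
import numpy as np, cv2
from workcell import env
from scipy.optimize import least_squares
from scipy.spatial.transform import Rotation as Rn
def proj(P,c):
    P=np.atleast_2d(np.asarray(P,float)); K=np.array([[c['fx'],0,c['cx']],[0,c['fy'],c['cy']],[0,0,1.]])
    d=np.array([c['k1'],0,0,0,0.])
    return cv2.projectPoints(P.reshape(-1,1,3),cv2.Rodrigues(np.array(c['R'],float))[0],np.array(c['t'],float),K,d)[0].reshape(-1,2)
def ray(uv,c,z):
    K=np.array([[c['fx'],0,c['cx']],[0,c['fy'],c['cy']],[0,0,1.]])
    n=cv2.undistortPoints(np.array([[uv]],float),K,np.array([c['k1'],0,0,0,0.])).ravel()
    R=np.array(c['R']);d=R.T@[n[0],n[1],1];o=-R.T@np.array(c['t']);return o+d*(z-o[2])/d[2]
def case2w(p,P): # p=(x,y,yawdeg)
    return Rn.from_euler('z',p[2],degrees=True).apply(np.atleast_2d(P))+[p[0],p[1],0]
def carr2w(p,P): # p=(x,y,z,yawdeg) of carrier origin, tilt 35 (falls toward -x)
    R=Rn.from_euler('z',p[3],degrees=True)*Rn.from_euler('y',-35,degrees=True)
    return R.apply(np.atleast_2d(P))+p[:3]
E
python3 - <<'E'
from h import *
T=env.get_calibration('top');S=env.get_calibration('side')
f=lambda x,y:(345+x/4,185+y/4); g=lambda x,y:(190+(x-400)/4,190+y/4); gs=lambda x,y:(220+(x-400)/4,210+(y-400)/4)
uv=np.array([f(50,82),f(310,58),f(357,300),f(87,328)])
for z in (66,70):
    for q in uv: print(z,ray(q,T,z).round(1))
m=[[75,77,70],[75,-77,70],[-78,-77,70],[-78,77,70]]
r=least_squares(lambda p:(proj(case2w(p,m),T)-uv).ravel(),[600,-250,0]);print('case',r.x,r.fun.round(1))
print('grip',case2w(r.x,[-103,0,66]),proj(case2w(r.x,[[-103,0,66],[-94,0,66],[-103,22,66],[-103,-22,66]]),T))
# carrier
uc=np.array([g(535,82),g(680,148),g(630,268),g(487,200)])
mc=np.array([[38,50,8],[38,-50,8],[-38,-50,8],[-38,50,8]])
us=np.array([gs(577,563),gs(440,540)]); ms=mc[2:]
r=least_squares(lambda p:np.r_[(proj(carr2w(p,mc),T)-uc).ravel(),(proj(carr2w(p,ms),S)-us).ravel()],[580,100,58,-20])
print('car',r.x,r.fun.round(1))
p=r.x; print('grip',carr2w(p,[0,0,32]), proj(carr2w(p,[[0,30,42],[0,-30,42]]),T))
r2=least_squares(lambda p:np.r_[(proj(carr2w(p,mc),T)-uc).ravel(),(proj(carr2w(p,ms),S)-us).ravel(),5*(p[2]-55)],p);print(r2.x,r2.fun.round(1))
E
```

```text
66 [610.1 -91.   66. ]
66 [ 625.7 -246.7   66. ]
66 [ 477.7 -259.4   66. ]
66 [ 461.6 -104.9   66. ]
70 [608.5 -90.4  70. ]
70 [ 624.1 -245.5   70. ]
70 [ 476.7 -258.2   70. ]
70 [ 460.6 -104.2   70. ]
case [ 544.15735857 -174.37463863    5.40305946] [ 0.  -1.2 -0.7 -0.8  0.2  1.3  0.4  0.6]
grip [[ 441.61499395 -184.07327044   66.        ]] [[402.48402339 275.69145941]
 [401.800037   271.77307585]
 [392.80972684 276.61056789]
 [412.13111867 274.77079989]]
car [548.82060147 194.22414108  44.88753165 -26.4504891 ] [-1.7 -0.3 -0.2  1.4  1.1 -0.2  0.  -1.5  0.7  0.5  0.4  0. ]
grip [[532.38750626 202.39965748  71.10039707]] [[218.41965042 231.4512296 ]
 [241.39072945 242.737006  ]]
[544.72896796 193.45244769  54.9853158  -26.54868553] [-2.  -0.2 -0.2  1.7  0.9  0.3 -0.5 -1.2  1.1 -0.6  0.6 -1.1 -0.1]
```

Run:
```python
from h import *
T=env.get_calibration('top');S=env.get_calibration('side');W=env.get_calibration('wrist')
for n,q in dict(tableR=(470,318),tableL=(126,316),tape=(323,283),farR=(447,186)).items(): print(n,ray(q,T,0 if n!='tape' else 24).round())
for n,C in(('T',T),('S',S)): print(n,'cam',(-np.array(C['R']).T@np.array(C['t'])).round())
for xy in [(330,-350),(300,-350),(330,250)]:
    for z in (-700,0,300,600): print(xy,z,proj([*xy,z],T).round(),proj([*xy,z],S).round())
s=env.state();R=Rn.from_euler('xyz',s['ee_rot'],degrees=True).as_matrix()
print('wristcam in tool',R.T@(-np.array(W['R']).T@np.array(W['t'])-s['ee_pos']))
cv2.imwrite('pics/w0.png',env.grab_frame('wrist')[:,:,::-1])
```

```text
tableR [ 356. -350.    0.]
tableL [358. 450.   0.]
tape [434.  -8.  24.]
farR [ 690. -333.    0.]
T cam [ 205.   64. 1105.]
S cam [-352.  310. 1173.]
(330, -350) -700 [[404. 352.]] [[412. 372.]]
(330, -350) 0 [[471. 329.]] [[458. 266.]]
(330, -350) 300 [[533. 309.]] [[488. 193.]]
(330, -350) 600 [[657. 265.]] [[529.  88.]]
(300, -350) -700 [[404. 360.]] [[415. 379.]]
(300, -350) 0 [[473. 343.]] [[463. 275.]]
(300, -350) 300 [[536. 326.]] [[495. 202.]]
(300, -350) 600 [[664. 292.]] [[538.  97.]]
(330, 250) -700 [[241. 351.]] [[259. 410.]]
(330, 250) 0 [[211. 329.]] [[247. 314.]]
(330, 250) 300 [[182. 309.]] [[238. 243.]]
(330, 250) 600 [[124. 266.]] [[226. 135.]]
wristcam in tool [  83.36991239    0.55534285 -170.31034157]
```

View pics/w0.png

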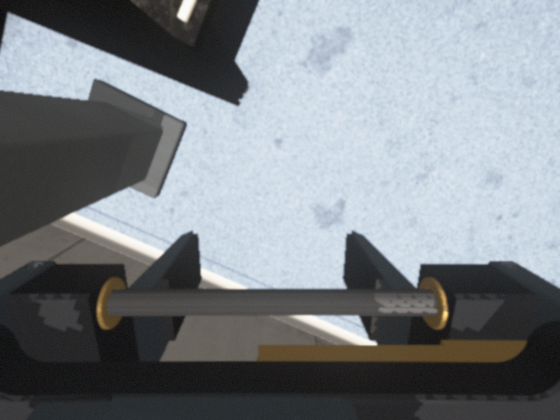

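```bash
python3 - <<'E'
from h import *
T=env.get_calibration('top');W=env.get_calibration('wrist')
# pole axis points: top (425,345)->(560,286); wrist (155,155)->(0,165)
def res(p):
    x,y=p[:2]; a=proj([[x,y,p[2]],[x,y,p[3]]],T)-[[425,345],[560,286]]; b=proj([[x,y,p[2]],[x,y,p[4]]],W)-[[150,148],[0,165]]
    return np.r_[a.ravel(),b.ravel()]
r=least_squares(res,[330,-350,-700,300,-100]);print(r.x.round(),r.fun.round())
for n,q in (('foot',(155,150)),):
  for z in(-900,-800,-700,-500):print(z,ray(q,W,z).round(),ray((425,345),T,z).round())
for z in(-900,-400,-100,0): print(z,proj([340,-345,z],W).round(), proj([330,-400,z],W).round())
E
python3 - <<'E'
import cv2,numpy as np
a=cv2.imread('pics/top0.png')[230:380,380:560];b=cv2.imread('pics/side0.png')[0:420,400:560]
a=cv2.convertScaleAbs(cv2.resize(a,None,fx=2.5,fy=2.5),alpha=2.5);b=cv2.convertScaleAbs(b,alpha=2.5)
o=np.zeros((420,620,3),np.uint8);o[:375,:450]=a;o[:,460:620]=b;cv2.imwrite('pics/post.png',o)
E
```

```text
[ 250. -342.  -84.  402.  207.] [ 34.  22.   9.  66.  18. -21.  -2. -27.]
-900 [  -3.  -85. -900.] [ 370. -486. -900.]
-800 [  23. -116. -800.] [ 362. -459. -800.]
-700 [  49. -146. -700.] [ 354. -431. -700.]
-500 [ 101. -208. -500.] [ 337. -377. -500.]
-900 [[244. 102.]] [[255. 111.]]
-400 [[225.  91.]] [[244. 105.]]
-100 [[195.  72.]] [[226.  96.]]
0 [[174.  59.]] [[214.  90.]]
```

View pics/post.png

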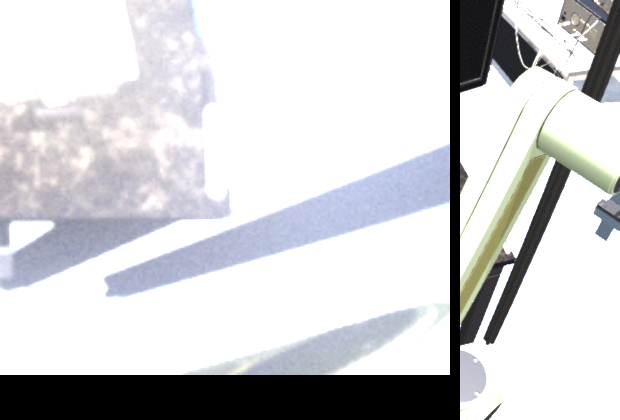

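Run:
```python
from h import *
T=env.get_calibration('top');S=env.get_calibration('side')
def res(p):
    x,y=p[:2]; a=proj([[x,y,p[2]],[x,y,p[3]]],T)-[[423,344],[555,298]]; b=proj([[x,y,p[2]],[x,y,p[4]]],S)-[[432,342],[545,30]]
    return np.r_[a.ravel(),b.ravel()]
for z0 in(-500,-800):
  r=least_squares(res,[330,-380,z0,300,700]);print(r.x.round(),r.fun.round(1))
```

```text
[ 335. -351. -440.  371.  723.] [-0.8  0.  -0.1 -0.2 -6.1 -3.2  3.9  1.4]
[ 335. -351. -440.  371.  723.] [-0.8  0.  -0.1 -0.2 -6.1 -3.2  3.9  1.4]
```

The post stands at about (335,-351) and is tall, between the start pose and the work. I'll retract radially inside it and then swing.

```bash
python3 -m jog '[{"dx":-0.013,"dy":0.0264},{"dx":-0.013,"dy":0.0264},{"dx":-0.013,"dy":0.0264},{"dx":-0.013,"dy":0.0264},{"dx":-0.013,"dy":0.0264},{"dx":-0.013,"dy":0.0264},{"dx":-0.013,"dy":0.0264},{"dx":-0.013,"dy":0.0264}]'
```

```text
invalid input
```

```bash
python3 -m jog '[{"dx":0.016,"dy":0.017,"wz":-0.036},{"dx":0.016,"dy":0.017,"wz":-0.036},{"dx":0.016,"dy":0.017,"wz":-0.036},{"dx":0.016,"dy":0.017,"wz":-0.036},{"dx":0.016,"dy":0.017,"wz":-0.036},{"dx":0.016,"dy":0.017,"wz":-0.036},{"dx":0.016,"dy":0.017,"wz":-0.036},{"dx":0.016,"dy":0.017,"wz":-0.036},{"dx":0.016,"dy":0.017,"wz":-0.036},{"dx":0.016,"dy":0.017,"wz":-0.036}]'
```

```text
invalid input
```

```bash
python3 -m jog '[{"dx":-0.013,"dy":0.0264,"dz":0,"wx":0,"wy":0,"wz":0,"grip":-1},{"dx":-0.013,"dy":0.0264,"dz":0,"wx":0,"wy":0,"wz":0,"grip":-1},{"dx":-0.013,"dy":0.0264,"dz":0,"wx":0,"wy":0,"wz":0,"grip":-1},{"dx":-0.013,"dy":0.0264,"dz":0,"wx":0,"wy":0,"wz":0,"grip":-1},{"dx":-0.013,"dy":0.0264,"dz":0,"wx":0,"wy":0,"wz":0,"grip":-1},{"dx":-0.013,"dy":0.0264,"dz":0,"wx":0,"wy":0,"wz":0,"grip":-1},{"dx":-0.013,"dy":0.0264,"dz":0,"wx":0,"wy":0,"wz":0,"grip":-1},{"dx":-0.013,"dy":0.0264,"dz":0,"wx":0,"wy":0,"wz":0,"grip":-1}]'
```

```text
time_s: 0.95
ee_pos: [150.5, -302.8, 213.7]
ee_rot: [-180.0, 0.0, 26.3]
force: [-0.5, 0.4, 0.0]
gripper_width: 90.9
```

```bash
python3 -m jog '[{"dx":0.016,"dy":0.017,"dz":0,"wx":0,"wy":0,"wz":-0.036,"grip":-1},{"dx":0.016,"dy":0.017,"dz":0,"wx":0,"wy":0,"wz":-0.036,"grip":-1},{"dx":0.016,"dy":0.017,"dz":0,"wx":0,"wy":0,"wz":-0.036,"grip":-1},{"dx":0.016,"dy":0.017,"dz":0,"wx":0,"wy":0,"wz":-0.036,"grip":-1},{"dx":0.016,"dy":0.017,"dz":0,"wx":0,"wy":0,"wz":-0.036,"grip":-1},{"dx":0.016,"dy":0.017,"dz":0,"wx":0,"wy":0,"wz":-0.036,"grip":-1},{"dx":0.016,"dy":0.017,"dz":0,"wx":0,"wy":0,"wz":-0.036,"grip":-1},{"dx":0.016,"dy":0.017,"dz":0,"wx":0,"wy":0,"wz":-0.036,"grip":-1},{"dx":0.016,"dy":0.017,"dz":0,"wx":0,"wy":0,"wz":-0.036,"grip":-1},{"dx":0.016,"dy":0.017,"dz":0,"wx":0,"wy":0,"wz":-0.036,"grip":-1}]'
```

```text
time_s: 1.95
ee_pos: [311.5, -133.2, 213.9]
ee_rot: [180.0, 0.0, 5.6]
force: [-0.4, -0.3, 0.8]
gripper_width: 91.2
```

```bash
python3 -m jog '[{"dx":0.025,"dy":-0.015,"dz":0,"wx":0,"wy":0,"wz":0,"grip":-1},{"dx":0.025,"dy":-0.015,"dz":0,"wx":0,"wy":0,"wz":0,"grip":-1},{"dx":0.025,"dy":-0.015,"dz":0,"wx":0,"wy":0,"wz":0,"grip":-1},{"dx":0.025,"dy":-0.006,"dz":-0.02,"wx":0,"wy":0,"wz":0,"grip":-1},{"dx":0.0,"dy":0,"dz":-0.02,"wx":0,"wy":0,"wz":0,"grip":-1},{"dx":0.0,"dy":0,"dz":0,"wx":0,"wy":0,"wz":0,"grip":-1}]'
python3 - <<'E'
from h import *
W=env.get_calibration('wrist');im=env.grab_frame('wrist')[:,:,::-1].copy();s=env.state();print(s['ee_pos'],s['ee_rot'])
cv2.imwrite('pics/w1raw.png',im)
p=[(620.1-75*np.cos(np.radians(5.6))),(-166.6-75*np.sin(np.radians(5.6))),5.6]
for q in proj(case2w(p,[[-103,22,66],[-103,-22,66],[-78,77,70],[-78,-77,70],[75,77,70],[75,-77,70]]),W): print(q.round(1));cv2.circle(im,tuple(int(v) for v in q.round()),3,(0,0,255),1)
cv2.imwrite('pics/w1.png',im)
E
```

```text
time_s: 2.55
ee_pos: [409.6, -184.3, 171.3]
ee_rot: [-179.8, 0.3, 5.7]
force: [-0.8, -0.3, 0.7]
gripper_width: 91.2
[ 410.14417254 -184.57398025  172.84967722] [-179.88737651    0.19649973    5.72632838]
[251.6 175.1]
[298.3 175.2]
[189.9 148.3]
[360.6 148.7]
[172.5 -62.1]
[380.4 -62. ]
```

View pics/w1.png

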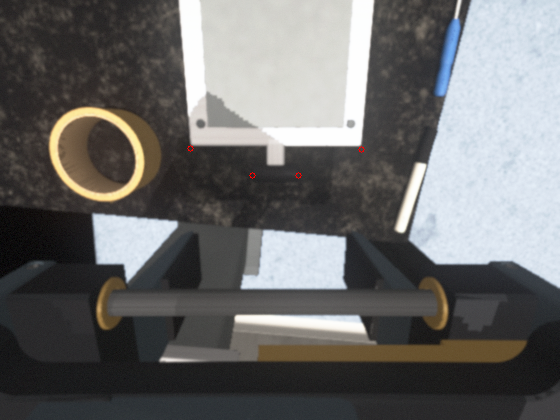

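The overlay agrees within about 4 px: plate edge at row 144 against 148 predicted, and the bar just under the neck at (275,171). Grip at about (446,-185,66). I descend and pinch it by its ends.

```bash
python3 -m jog '[{"dx":0.02,"dy":0,"dz":0,"wx":0,"wy":0,"wz":0,"grip":-1},{"dx":0.016,"dy":-0.001,"dz":-0.01,"wx":0,"wy":0,"wz":0,"grip":-1},{"dx":0,"dy":0,"dz":-0.03,"wx":0,"wy":0,"wz":0,"grip":-1},{"dx":0,"dy":0,"dz":-0.03,"wx":0,"wy":0,"wz":0,"grip":-1},{"dx":0,"dy":0,"dz":-0.03,"wx":0,"wy":0,"wz":0,"grip":-1},{"dx":0,"dy":0,"dz":-0.019,"wx":0,"wy":0,"wz":0,"grip":-1},{"dx":0,"dy":0,"dz":0,"wx":0,"wy":0,"wz":0,"grip":-1}]'
```

```text
time_s: 3.3
ee_pos: [445.6, -185.5, 54.0]
ee_rot: [-179.9, 0.2, 5.7]
force: [-0.2, 0.1, 0.7]
gripper_width: 91.4
```

```bash
python3 -m jog '[{"dx":0,"dy":0,"dz":0,"wx":0,"wy":0,"wz":0,"grip":1},{"dx":0,"dy":0,"dz":0,"wx":0,"wy":0,"wz":0,"grip":1},{"dx":0,"dy":0,"dz":0,"wx":0,"wy":0,"wz":0,"grip":1},{"dx":0,"dy":0,"dz":0,"wx":0,"wy":0,"wz":0,"grip":1},{"dx":0,"dy":0,"dz":0,"wx":0,"wy":0,"wz":0,"grip":1},{"dx":0,"dy":0,"dz":0,"wx":0,"wy":0,"wz":0,"grip":1}]' 20
python3 - <<'E'
from h import *
W=env.get_calibration('wrist');im=env.grab_frame('wrist')[:,:,::-1].copy();s=env.state();print(s['ee_pos'],s['ee_rot'],s['force'],s['gripper_width'])
cv2.imwrite('pics/w2.png',im)
E
```

```text
time_s: 3.9
ee_pos: [447.0, -184.5, 55.2]
ee_rot: [-179.8, -0.0, 5.6]
force: [2.2, 15.0, 5.3]
gripper_width: 46.3
[ 446.90079271 -183.28133939   55.15211625] [-1.79651322e+02  1.47960074e-04  5.49005822e+00] [0.09258408 6.9900382  5.45033725] 44.02692940231643
```

View pics/w2.png

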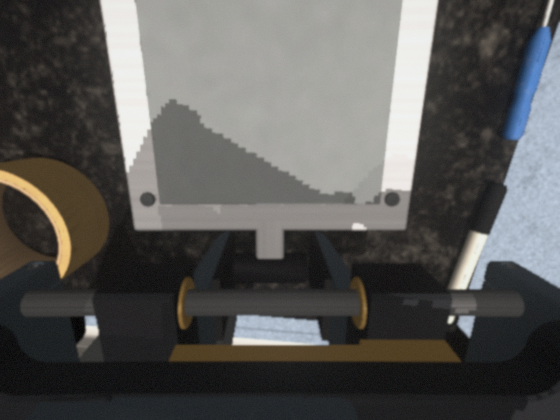

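Run:
```python
import numpy as np
a=np.cumsum([0,.03,.05]+[.07]*19+[.06,.05,.05,.04,.04,.03,.03,.02]);e=(.9952,.0976)
h=.178*(1-np.cos(a));z=.178*np.sin(a)
P=np.round(np.c_[h*e[0],h*e[1],z],4);D=np.diff(P,axis=0)
for i,d in enumerate(D): print(i+1,round(a[i+1],2),d.round(4))
```

```text
1 0.03 [0.0001 0.     0.0053]
2 0.08 [0.0005 0.0001 0.0089]
3 0.15 [0.0014 0.0001 0.0124]
4 0.22 [0.0023 0.0002 0.0122]
5 0.29 [0.0031 0.0003 0.0121]
6 0.36 [0.004  0.0004 0.0118]
7 0.43 [0.0047 0.0005 0.0115]
8 0.5 [0.0056 0.0005 0.0111]
9 0.57 [0.0063 0.0006 0.0108]
10 0.64 [0.0071 0.0007 0.0102]
11 0.71 [0.0077 0.0008 0.0097]
12 0.78 [0.0084 0.0008 0.0092]
13 0.85 [0.009  0.0009 0.0085]
14 0.92 [0.0096 0.0009 0.0079]
15 0.99 [0.0101 0.001  0.0072]
16 1.06 [0.0106 0.0011 0.0065]
17 1.13 [0.0111 0.0011 0.0057]
18 1.2 [0.0114 0.0011 0.0049]
19 1.27 [0.0117 0.0011 0.0041]
20 1.34 [0.0119 0.0012 0.0033]
21 1.41 [0.0122 0.0012 0.0024]
22 1.47 [0.0105 0.001  0.0014]
23 1.52 [0.0089 0.0009 0.0007]
24 1.57 [0.0088 0.0009 0.0002]
25 1.61 [ 0.0071  0.0007 -0.0001]
26 1.65 [ 0.0071  0.0006 -0.0005]
27 1.68 [ 0.0053  0.0006 -0.0005]
28 1.71 [ 0.0052  0.0005 -0.0006]
29 1.73 [ 0.0035  0.0003 -0.0006]
```

```bash
python3 -m jog '[{"dx":0.0001,"dy":0,"dz":0.0053,"wx":0,"wy":0,"wz":0,"grip":1},{"dx":0.0005,"dy":0.0001,"dz":0.0089,"wx":0,"wy":0,"wz":0,"grip":1},{"dx":0.0014,"dy":0.0001,"dz":0.0124,"wx":0,"wy":0,"wz":0,"grip":1},{"dx":0.0023,"dy":0.0002,"dz":0.0122,"wx":0,"wy":0,"wz":0,"grip":1},{"dx":0.0031,"dy":0.0003,"dz":0.0121,"wx":0,"wy":0,"wz":0,"grip":1},{"dx":0.004,"dy":0.0004,"dz":0.0118,"wx":0,"wy":0,"wz":0,"grip":1},{"dx":0.0047,"dy":0.0005,"dz":0.0115,"wx":0,"wy":0,"wz":0,"grip":1},{"dx":0.0056,"dy":0.0005,"dz":0.0111,"wx":0,"wy":0,"wz":0,"grip":1},{"dx":0.0063,"dy":0.0006,"dz":0.0108,"wx":0,"wy":0,"wz":0,"grip":1},{"dx":0.0071,"dy":0.0007,"dz":0.0102,"wx":0,"wy":0,"wz":0,"grip":1}]' 20
```

```text
time_s: 4.95
ee_pos: [480.3, -179.9, 160.4]
ee_rot: [-179.6, 0.3, 5.7]
force: [-1.8, 5.8, -3.3]
gripper_width: 44.0
```

```bash
python3 -m jog '[{"dx":0.0077,"dy":0.0008,"dz":0.0097,"wx":0,"wy":0,"wz":0,"grip":1},{"dx":0.0084,"dy":0.0008,"dz":0.0092,"wx":0,"wy":0,"wz":0,"grip":1},{"dx":0.009,"dy":0.0009,"dz":0.0085,"wx":0,"wy":0,"wz":0,"grip":1},{"dx":0.0096,"dy":0.0009,"dz":0.0079,"wx":0,"wy":0,"wz":0,"grip":1},{"dx":0.0101,"dy":0.001,"dz":0.0072,"wx":0,"wy":0,"wz":0,"grip":1},{"dx":0.0106,"dy":0.0011,"dz":0.0065,"wx":0,"wy":0,"wz":0,"grip":1},{"dx":0.0111,"dy":0.0011,"dz":0.0057,"wx":0,"wy":0,"wz":0,"grip":1},{"dx":0.0114,"dy":0.0011,"dz":0.0049,"wx":0,"wy":0,"wz":0,"grip":1},{"dx":0.0117,"dy":0.0011,"dz":0.0041,"wx":0,"wy":0,"wz":0,"grip":1}]' 20
```

```text
time_s: 5.85
ee_pos: [570.3, -171.0, 224.9]
ee_rot: [-179.6, 0.3, 5.7]
force: [-2.8, 6.8, 1.4]
gripper_width: 43.6
```

```bash
python3 -m jog '[{"dx":0.0119,"dy":0.0012,"dz":0.0033,"wx":0,"wy":0,"wz":0,"grip":1},{"dx":0.0122,"dy":0.0012,"dz":0.0024,"wx":0,"wy":0,"wz":0,"grip":1},{"dx":0.0105,"dy":0.001,"dz":0.0014,"wx":0,"wy":0,"wz":0,"grip":1},{"dx":0.0089,"dy":0.0009,"dz":0.0007,"wx":0,"wy":0,"wz":0,"grip":1},{"dx":0.0088,"dy":0.0009,"dz":0.0002,"wx":0,"wy":0,"wz":0,"grip":1},{"dx":0.0071,"dy":0.0007,"dz":-0.0001,"wx":0,"wy":0,"wz":0,"grip":1},{"dx":0.0071,"dy":0.0006,"dz":-0.0005,"wx":0,"wy":0,"wz":0,"grip":1},{"dx":0.0053,"dy":0.0006,"dz":-0.0005,"wx":0,"wy":0,"wz":0,"grip":1},{"dx":0.0052,"dy":0.0005,"dz":-0.0006,"wx":0,"wy":0,"wz":0,"grip":1},{"dx":0,"dy":0,"dz":0,"wx":0,"wy":0,"wz":0,"grip":1}]' 20
```

```text
time_s: 6.85
ee_pos: [649.3, -163.2, 231.8]
ee_rot: [-179.7, -0.0, 5.8]
force: [-1.3, 7.2, 4.1]
gripper_width: 44.2
```

```bash
python3 -m jog '[{"dx":0.003,"dy":0.0003,"dz":-0.0005,"wx":0,"wy":0,"wz":0,"grip":1},{"dx":0.002,"dy":0.0002,"dz":-0.0005,"wx":0,"wy":0,"wz":0,"grip":1},{"dx":0,"dy":0,"dz":0,"wx":0,"wy":0,"wz":0,"grip":1}]' 20; python3 -m jog '[{"dx":0,"dy":0,"dz":0,"wx":0,"wy":0,"wz":0,"grip":-1},{"dx":0,"dy":0,"dz":0,"wx":0,"wy":0,"wz":0,"grip":-1},{"dx":0,"dy":0,"dz":0,"wx":0,"wy":0,"wz":0,"grip":-1},{"dx":0,"dy":0,"dz":0,"wx":0,"wy":0,"wz":0,"grip":-1},{"dx":0,"dy":0,"dz":0,"wx":0,"wy":0,"wz":0,"grip":-1}]' 20
```

```text
time_s: 7.15
ee_pos: [654.1, -162.7, 231.1]
ee_rot: [-179.7, -0.0, 5.8]
force: [-0.2, 7.3, 4.4]
gripper_width: 44.0
time_s: 7.65
ee_pos: [653.8, -166.1, 230.0]
ee_rot: [180.0, 0.0, 5.7]
force: [-0.2, -0.1, -0.6]
gripper_width: 81.1
```

```bash
python3 -m jog '[{"dx":0,"dy":0,"dz":0.01,"wx":0,"wy":0,"wz":0,"grip":-1},{"dx":-0.005,"dy":0,"dz":0.04,"wx":0,"wy":0,"wz":0,"grip":-1},{"dx":-0.02,"dy":0,"dz":0.03,"wx":0,"wy":0,"wz":0,"grip":-1}]'
cat >> h.py <<'E'
def goto(tcp,R):
    s=env.state();c=Rn.from_euler('xyz',s['ee_rot'],degrees=True)
    v=(R*c.inv()).as_rotvec();d=np.asarray(tcp)-s['ee_pos']
    print('d mm',d.round(1),'rotvec',v.round(3),'rows>=',np.ceil(np.linalg.norm(v)/.145),'state',s['ee_pos'].round(1),s['force'].round(1),s['gripper_width'].round(1))
def carR(yaw,tilt=35,back=0): # tool y along carrier x dir, tool z against carrier z
    return Rn.from_euler('z',yaw+90,degrees=True)*Rn.from_euler('x',180-tilt,degrees=True)
E
python3 - <<'E'
from h import *
p=[544.7,193.5,55,-26.5]; R=carR(-26.5)
print(R.as_matrix().round(2)); print(carr2w(p,[[1,0,0],[0,0,1]])-p[:3])
g=carr2w(p,[0,0,32])[0]; z=R.as_matrix()[:,2]; print(g)
goto(g+19*z-110*z,R)
E
```

```text
time_s: 7.95
ee_pos: [630.0, -165.9, 311.7]
ee_rot: [180.0, -0.1, 5.7]
force: [0.2, -0.2, 0.8]
gripper_width: 91.2
[[ 0.45  0.73  0.51]
 [ 0.89 -0.37 -0.26]
 [ 0.    0.57 -0.82]]
[[ 0.73308731 -0.36550385  0.57357644]
 [-0.51331326  0.25592855  0.81915204]]
[528.27397562 201.68971365  81.21286542]Traceback (most recent call last):
  File "<stdin>", line 5, in <module>
  File "h.py", line 21, in goto
    print('d mm',d.round(1),'rotvec',v.round(3),'rows>=',np.ceil(np.linalg.norm(v)/.145),'state',s['ee_pos'].round(1),s['force'].round(1),s['gripper_width'].round(1))
                                                                                                                                          ^^^^^^^^^^^^^^^^^^^^^^^^
AttributeError: 'float' object has no attribute 'round'
```

```bash
sed -i "s/s\['gripper_width'\].round(1)/round(s['gripper_width'],1)/" h.py
python3 - <<'E'
from h import *
p=[544.7,193.5,55,-26.5]; R=carR(-26.5)
g=carr2w(p,[0,0,32])[0]; z=R.as_matrix()[:,2]
goto(g+19*z-110*z,R)
E
```

```text
d mm [-148.4  390.9 -155.9] rotvec [-0.524 -0.36   0.975] rows>= 9.0 state [ 630.  -165.9  311.7] [ 0.2 -0.2  0.8] 91.2
```

```bash
python3 -m jog '[{"dx":-0.02,"dy":0.039,"dz":0,"wx":-0.0524,"wy":-0.036,"wz":0.0975,"grip":-1},{"dx":-0.02,"dy":0.039,"dz":0,"wx":-0.0524,"wy":-0.036,"wz":0.0975,"grip":-1},{"dx":-0.02,"dy":0.039,"dz":0,"wx":-0.0524,"wy":-0.036,"wz":0.0975,"grip":-1},{"dx":-0.02,"dy":0.039,"dz":0,"wx":-0.0524,"wy":-0.036,"wz":0.0975,"grip":-1},{"dx":-0.02,"dy":0.039,"dz":-0.026,"wx":-0.0524,"wy":-0.036,"wz":0.0975,"grip":-1},{"dx":-0.01,"dy":0.039,"dz":-0.026,"wx":-0.0524,"wy":-0.036,"wz":0.0975,"grip":-1},{"dx":-0.01,"dy":0.039,"dz":-0.026,"wx":-0.0524,"wy":-0.036,"wz":0.0975,"grip":-1},{"dx":-0.01,"dy":0.039,"dz":-0.026,"wx":-0.0524,"wy":-0.036,"wz":0.0975,"grip":-1},{"dx":-0.01,"dy":0.039,"dz":-0.026,"wx":-0.0524,"wy":-0.036,"wz":0.0975,"grip":-1},{"dx":-0.01,"dy":0.039,"dz":-0.026,"wx":-0.0524,"wy":-0.036,"wz":0.0975,"grip":-1}]'; python3 -m jog '[{"dx":0,"dy":0,"dz":0,"wx":0,"wy":0,"wz":0,"grip":-1},{"dx":0,"dy":0,"dz":0,"wx":0,"wy":0,"wz":0,"grip":-1}]'
python3 - <<'E'
from h import *
W=env.get_calibration('wrist');im=env.grab_frame('wrist')[:,:,::-1].copy()
cv2.imwrite('pics/w3raw.png',im)
p=[544.7,193.5,55,-26.5]; R=carR(-26.5)
g=carr2w(p,[0,0,32])[0]; z=R.as_matrix()[:,2]
goto(g+19*z-110*z,R); print(env.state()['qpos'].round())
m=[[38,50,8],[38,-50,8],[-38,-50,8],[-38,50,8],[6,30,42],[6,-30,42],[-6,-30,42],[-6,30,42]]
for q in proj(carr2w(p,m),W): print(q.round(1));cv2.circle(im,tuple(int(v) for v in q.round()),3,(0,0,255),1)
cv2.imwrite('pics/w3.png',im)
E
```

```text
time_s: 8.95
ee_pos: [479.2, 225.7, 155.4]
ee_rot: [144.9, -0.1, 63.7]
force: [0.8, 0.9, -0.3]
gripper_width: 91.2
time_s: 9.15
ee_pos: [479.0, 224.4, 154.9]
ee_rot: [145.0, 0.1, 63.5]
force: [0.5, -0.1, 1.2]
gripper_width: 91.4
d mm [ 1.6  1.3 -0.1] rotvec [-0.     0.     0.002] rows>= 1.0 state [479.9 223.7 155.8] [0.4 0.2 0.2] 91.5
[ 44.  13. 117. -47.  48. 102.]
[313.6 154.1]
[309.5 250.1]
[237.4 249.9]
[234. 154.]
[280.8 181.9]
[280.2 245.7]
[267.2 245.7]
[267.  181.9]
```

View pics/w3.png

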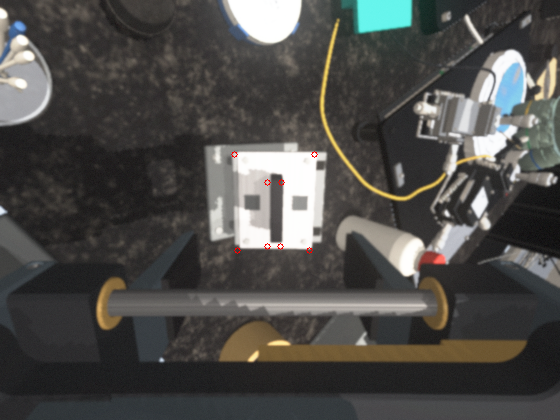

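Run:
```python
from h import *
im=cv2.imread('pics/w3raw.png',0)
print('row200',list(im[200,228:328])); print('row225',list(im[225,228:328]))
print('col276',list(im[140:260,276])); print('col292',list(im[140:260,300])); print('col245',list(im[140:260,250]))
W=env.get_calibration('wrist'); p=[544.7,193.5,55,-26.5]
print(proj(carr2w(p,[[0,30,42],[0,30,8],[0,-30,42],[0,-30,8],[6,0,42],[-6,0,42],[6,0,8],[-6,0,8],[38,0,8],[-38,0,8],[0,50,8],[0,-50,8]]),W).round(1))
```

```text
row200 [np.uint8(126), np.uint8(125), np.uint8(128), np.uint8(128), np.uint8(126), np.uint8(130), np.uint8(134), np.uint8(141), np.uint8(146), np.uint8(149), np.uint8(160), np.uint8(185), np.uint8(202), np.uint8(206), np.uint8(206), np.uint8(194), np.uint8(159), np.uint8(124), np.uint8(106), np.uint8(105), np.uint8(105), np.uint8(104), np.uint8(104), np.uint8(102), np.uint8(104), np.uint8(104), np.uint8(102), np.uint8(100), np.uint8(99), np.uint8(99), np.uint8(104), np.uint8(126), np.uint8(163), np.uint8(182), np.uint8(189), np.uint8(186), np.uint8(189), np.uint8(190), np.uint8(191), np.uint8(190), np.uint8(183), np.uint8(160), np.uint8(121), np.uint8(93), np.uint8(80), np.uint8(83), np.uint8(83), np.uint8(83), np.uint8(83), np.uint8(84), np.uint8(85), np.uint8(84), np.uint8(88), np.uint8(95), np.uint8(144), np.uint8(218), np.uint8(248), np.uint8(253), np.uint8(253), np.uint8(253), np.uint8(253), np.uint8(253), np.uint8(250), np.uint8(238), np.uint8(202), np.uint8(169), np.uint8(155), np.uint8(155), np.uint8(154), np.uint8(152), np.uint8(151), np.uint8(150), np.uint8(151), np.uint8(1
[... 6674 characters left out ...]
220), np.uint8(229), np.uint8(243), np.uint8(249), np.uint8(251), np.uint8(251), np.uint8(251), np.uint8(250), np.uint8(250), np.uint8(250), np.uint8(251), np.uint8(250), np.uint8(251), np.uint8(250), np.uint8(249), np.uint8(248), np.uint8(247), np.uint8(247), np.uint8(248), np.uint8(248), np.uint8(249), np.uint8(250), np.uint8(246), np.uint8(223), np.uint8(154), np.uint8(93), np.uint8(68), np.uint8(60), np.uint8(61), np.uint8(61), np.uint8(62), np.uint8(62), np.uint8(59), np.uint8(59), np.uint8(62), np.uint8(57)]
[[272.1 181.5]
 [272.1 174.6]
 [272.2 245.4]
 [272.1 232. ]
 [278.8 214.5]
 [265.4 214.5]
 [278.1 204.1]
 [266.1 204.2]
 [309.9 204.1]
 [234.3 204.2]
 [272.  153.8]
 [272.2 249.7]]
```

Run:
```python
from h import *
p=[548.7,194,57.4,-26.5]; R=carR(-26.5)
g=carr2w(p,[0,0,34])[0]; z=R.as_matrix()[:,2]; print(g)
goto(g+19*z,R)
```

```text
[531.2473491  202.70157075  85.25116951]
d mm [ 61.1 -25.9 -86.1] rotvec [-0.     0.     0.002] rows>= 1.0 state [479.9 223.7 155.8] [0.4 0.2 0.2] 91.5
```

```bash
python3 -m jog '[{"dx":0.0102,"dy":-0.0043,"dz":-0.0143,"wx":0,"wy":0,"wz":0,"grip":-1},{"dx":0.0102,"dy":-0.0043,"dz":-0.0143,"wx":0,"wy":0,"wz":0,"grip":-1},{"dx":0.0102,"dy":-0.0043,"dz":-0.0143,"wx":0,"wy":0,"wz":0,"grip":-1},{"dx":0.0102,"dy":-0.0043,"dz":-0.0143,"wx":0,"wy":0,"wz":0,"grip":-1},{"dx":0.0102,"dy":-0.0043,"dz":-0.0143,"wx":0,"wy":0,"wz":0,"grip":-1},{"dx":0.0102,"dy":-0.0043,"dz":-0.0143,"wx":0,"wy":0,"wz":0,"grip":-1},{"dx":0,"dy":0,"dz":0,"wx":0,"wy":0,"wz":0,"grip":-1}]'; python3 -m jog '[{"dx":0,"dy":0,"dz":0,"wx":0,"wy":0,"wz":0,"grip":1},{"dx":0,"dy":0,"dz":0,"wx":0,"wy":0,"wz":0,"grip":1},{"dx":0,"dy":0,"dz":0,"wx":0,"wy":0,"wz":0,"grip":1},{"dx":0,"dy":0,"dz":0,"wx":0,"wy":0,"wz":0,"grip":1},{"dx":0,"dy":0,"dz":0,"wx":0,"wy":0,"wz":0,"grip":1},{"dx":0,"dy":0,"dz":0,"wx":0,"wy":0,"wz":0,"grip":1},{"dx":0,"dy":0,"dz":0,"wx":0,"wy":0,"wz":0,"grip":1},{"dx":0,"dy":0,"dz":0,"wx":0,"wy":0,"wz":0,"grip":1},{"dx":0,"dy":0,"dz":0,"wx":0,"wy":0,"wz":0,"grip":1}]' 30
```

```text
time_s: 9.9
ee_pos: [542.3, 195.0, 69.2]
ee_rot: [145.0, 0.0, 63.1]
force: [-0.1, -0.6, -0.1]
gripper_width: 91.3
time_s: 10.8
ee_pos: [540.4, 197.7, 68.9]
ee_rot: [145.1, 0.1, 63.4]
force: [0.2, 0.6, 0.8]
gripper_width: 21.8
```

```bash
python3 -m jog '[{"dx":0,"dy":0,"dz":0,"wx":0,"wy":0,"wz":0,"grip":1},{"dx":0,"dy":0,"dz":0,"wx":0,"wy":0,"wz":0,"grip":1},{"dx":0,"dy":0,"dz":0,"wx":0,"wy":0,"wz":0,"grip":1},{"dx":0,"dy":0,"dz":0,"wx":0,"wy":0,"wz":0,"grip":1}]' 30; python3 -c "
from h import *
p=[548.7,194,57.4,-26.5];R=carR(-26.5);g=carr2w(p,[0,0,34])[0];goto(g+19*R.as_matrix()[:,2],R)"
```

```text
time_s: 11.2
ee_pos: [540.1, 197.8, 68.7]
ee_rot: [145.1, 0.1, 63.4]
force: [-2.3, 1.2, -0.1]
gripper_width: 11.7
d mm [0.9 0.1 1. ] rotvec [ 0.    -0.002  0.001] rows>= 1.0 state [540.1 197.8  68.7] [-2.3  1.2 -0.1] 11.7
```

```bash
python3 -m jog '[{"dx":-0.004,"dy":0.002,"dz":0.006,"wx":0,"wy":0,"wz":0,"grip":1},{"dx":-0.0075,"dy":0.004,"dz":0.0122,"wx":0,"wy":0,"wz":0,"grip":1},{"dx":-0.0105,"dy":0.005,"dz":0.016,"wx":0,"wy":0,"wz":0,"grip":1},{"dx":-0.0105,"dy":0.005,"dz":0.016,"wx":0,"wy":0,"wz":0,"grip":1},{"dx":0,"dy":0,"dz":0.018,"wx":0.0454,"wy":0.0912,"wz":0,"grip":1},{"dx":0,"dy":0,"dz":0.018,"wx":0.0454,"wy":0.0912,"wz":0,"grip":1},{"dx":0,"dy":0,"dz":0.018,"wx":0.0454,"wy":0.0912,"wz":0,"grip":1},{"dx":0,"dy":0,"dz":0.018,"wx":0.0454,"wy":0.0912,"wz":0,"grip":1},{"dx":0,"dy":0,"dz":0.018,"wx":0.0454,"wy":0.0912,"wz":0,"grip":1},{"dx":0,"dy":0,"dz":0.018,"wx":0.0454,"wy":0.0912,"wz":0,"grip":1}]' 30; python3 -c "
from workcell import env
print(env.state()['qpos'].round())"
```

```text
time_s: 12.2
ee_pos: [507.5, 212.6, 225.1]
ee_rot: [179.1, 0.3, 63.5]
force: [1.1, -0.5, -3.2]
gripper_width: 11.9
[22. 15. 92. -1. 72. 49.]
```

```bash
python3 -m jog '[{"dx":-0.004,"dy":-0.0228,"dz":0.001,"wx":0,"wy":0,"wz":0.1255,"grip":1},{"dx":-0.004,"dy":-0.0228,"dz":0.001,"wx":0,"wy":0,"wz":0.1255,"grip":1},{"dx":-0.004,"dy":-0.0228,"dz":0.001,"wx":0,"wy":0,"wz":0.1255,"grip":1},{"dx":-0.004,"dy":-0.0228,"dz":0.001,"wx":0,"wy":0,"wz":0.1255,"grip":1},{"dx":-0.004,"dy":-0.0228,"dz":0.001,"wx":0,"wy":0,"wz":0.1255,"grip":1},{"dx":-0.004,"dy":-0.0228,"dz":0,"wx":0,"wy":0,"wz":0.1255,"grip":1},{"dx":-0.004,"dy":-0.0228,"dz":0,"wx":0,"wy":0,"wz":0.1255,"grip":1},{"dx":-0.004,"dy":-0.0228,"dz":0,"wx":0,"wy":0,"wz":0.1255,"grip":1},{"dx":0.008,"dy":-0.0228,"dz":0,"wx":0,"wy":0,"wz":0.1255,"grip":1}]' 30;  python3 -m jog '[{"dx":0.008,"dy":-0.0228,"dz":0,"wx":0,"wy":0,"wz":0.1255,"grip":1},{"dx":0.008,"dy":-0.0228,"dz":0,"wx":0,"wy":0,"wz":0.1255,"grip":1},{"dx":0.008,"dy":-0.0228,"dz":0,"wx":0,"wy":0,"wz":0.1255,"grip":1},{"dx":0.008,"dy":-0.0228,"dz":0,"wx":0,"wy":0,"wz":0.1255,"grip":1},{"dx":0.008,"dy":-0.0228,"dz":0,"wx":0,"wy":0,"wz":0.1255,"grip":1},{"dx":0.008,"dy":-0.0228,"dz":0,"wx":0,"wy":0,"wz":0.1255,"grip":1},{"dx":0.008,"dy":-0.0228,"dz":0,"wx":0,"wy":0,"wz":0.1255,"grip":1},{"dx":0.008,"dy":-0.0228,"dz":0,"wx":0,"wy":0,"wz":0.1255,"grip":1},{"dx":0,"dy":0,"dz":0,"wx":0,"wy":0,"wz":0,"grip":1},{"dx":0,"dy":0,"dz":0,"wx":0,"wy":0,"wz":0,"grip":1}]' 30
python3 - <<'E'
from h import *
goto([549,-174,140],Rn.from_euler('xyz',[180,0,185.7],degrees=True));print(env.state()['qpos'].round())
W=env.get_calibration('wrist');cv2.imwrite('pics/w4.png',env.grab_frame('wrist')[:,:,::-1])
c=[549,-174,5.7]
print(proj(case2w(c,[[-75,75,62],[-75,-75,62],[75,75,62],[75,-75,62],[-55,44,11],[-55,-44,11]]),W).round())
E
```

```text
time_s: 13.1
ee_pos: [482.0, 6.7, 228.6]
ee_rot: [179.0, 0.3, 128.5]
force: [-0.0, 0.2, -2.8]
gripper_width: 11.8
time_s: 14.1
ee_pos: [547.4, -174.8, 228.0]
ee_rot: [178.8, 0.2, -174.4]
force: [0.7, 0.5, -1.6]
gripper_width: 11.8
d mm [  1.6   0.8 -88. ] rotvec [-0.021  0.002  0.003] rows>= 1.0 state [ 547.4 -174.8  228. ] [ 0.7  0.5 -1.6] 11.8
[ -20.   18.   88.    1.   74. -115.]
[[338. 128.]
 [201. 128.]
 [330. 252.]
 [210. 253.]
 [303. 143.]
 [235. 143.]]
```

View pics/w4.png

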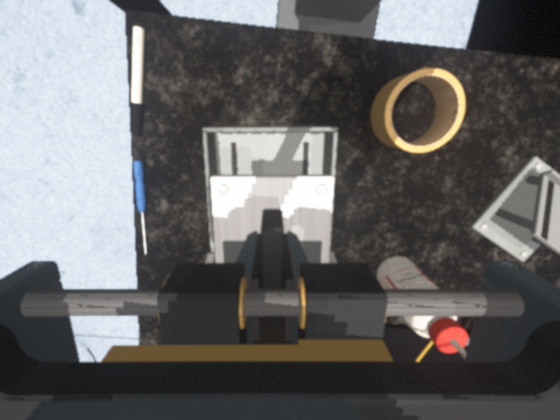

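```bash
python3 - <<'E'
from h import *
W=env.get_calibration('wrist');s=env.state()
e=ray((272,177),W,s['ee_pos'][2]-14+8);u=np.array([np.cos(np.radians(5.7)),np.sin(np.radians(5.7))])
print('front edge rel tcp along x',(e-s['ee_pos'])[:2]@u, [((ray((c,177),W,222)-s['ee_pos'])[:2]@[-u[1],u[0]]).round(1) for c in(211,334)])
E
python3 -m jog '[{"dx":0.0016,"dy":0.0008,"dz":-0.015,"wx":-0.021,"wy":0.002,"wz":0.003,"grip":1},{"dx":0,"dy":0,"dz":-0.025,"wx":0,"wy":0,"wz":0,"grip":1},{"dx":0,"dy":0,"dz":-0.03,"wx":0,"wy":0,"wz":0,"grip":1},{"dx":0,"dy":0,"dz":-0.03,"wx":0,"wy":0,"wz":0,"grip":1},{"dx":0,"dy":0,"dz":-0.03,"wx":0,"wy":0,"wz":0,"grip":1},{"dx":0,"dy":0,"dz":-0.02,"wx":0,"wy":0,"wz":0,"grip":1},{"dx":0,"dy":0,"dz":-0.015,"wx":0,"wy":0,"wz":0,"grip":1},{"dx":0,"dy":0,"dz":-0.01,"wx":0,"wy":0,"wz":0,"grip":1},{"dx":0,"dy":0,"dz":0,"wx":0,"wy":0,"wz":0,"grip":1}]' 30
```

```text
front edge rel tcp along x -49.27303185029865 [np.float64(-36.7), np.float64(37.5)]
time_s: 15.05
ee_pos: [548.6, -173.1, 52.4]
ee_rot: [180.0, -0.1, -174.1]
force: [-0.4, 0.4, -2.4]
gripper_width: 11.6
```

```bash
python3 -m jog '[{"dx":0,"dy":-0.0007,"dz":-0.012,"wx":0,"wy":0,"wz":-0.003,"grip":1},{"dx":0,"dy":0,"dz":-0.01,"wx":0,"wy":0,"wz":0,"grip":1},{"dx":0,"dy":0,"dz":-0.006,"wx":0,"wy":0,"wz":0,"grip":1},{"dx":0,"dy":0,"dz":-0.002,"wx":0,"wy":0,"wz":0,"grip":1},{"dx":0,"dy":0,"dz":0,"wx":0,"wy":0,"wz":0,"grip":1}]' 30; python3 -m jog '[{"dx":0,"dy":0,"dz":-0.001,"wx":0,"wy":0,"wz":0,"grip":1},{"dx":0,"dy":0,"dz":-0.001,"wx":0,"wy":0,"wz":0,"grip":1},{"dx":0,"dy":0,"dz":0,"wx":0,"wy":0,"wz":0,"grip":1}]' 30
```

```text
time_s: 15.55
ee_pos: [549.5, -174.8, 23.0]
ee_rot: [-179.9, 0.1, -174.4]
force: [-0.1, 0.4, -1.8]
gripper_width: 11.7
time_s: 15.85
ee_pos: [549.7, -174.9, 21.5]
ee_rot: [-179.9, 0.1, -174.3]
force: [-0.4, 0.8, -2.1]
gripper_width: 11.9
```

```bash
python3 -m jog '[{"dx":0,"dy":0,"dz":-0.001,"wx":0,"wy":0,"wz":0,"grip":1},{"dx":0,"dy":0,"dz":-0.001,"wx":0,"wy":0,"wz":0,"grip":1},{"dx":0,"dy":0,"dz":0,"wx":0,"wy":0,"wz":0,"grip":1}]' 30; python3 -m jog '[{"dx":0,"dy":0,"dz":-0.0007,"wx":0,"wy":0,"wz":0,"grip":1},{"dx":0,"dy":0,"dz":-0.0007,"wx":0,"wy":0,"wz":0,"grip":1},{"dx":0,"dy":0,"dz":0,"wx":0,"wy":0,"wz":0,"grip":1}]' 30
```

```text
time_s: 16.15
ee_pos: [549.7, -174.9, 19.6]
ee_rot: [-179.9, 0.1, -174.3]
force: [-0.3, 0.1, -1.0]
gripper_width: 11.8
time_s: 16.45
ee_pos: [549.9, -174.9, 19.3]
ee_rot: [-179.9, 0.1, -174.3]
force: [-2.4, 0.5, 7.8]
gripper_width: 12.1
```

Contact with the floor (+8 N). Releasing.

```bash
python3 -m jog '[{"dx":0,"dy":0,"dz":0.0005,"wx":0,"wy":0,"wz":0,"grip":0},{"dx":0,"dy":0,"dz":0,"wx":0,"wy":0,"wz":0,"grip":0},{"dx":0,"dy":0,"dz":0,"wx":0,"wy":0,"wz":0,"grip":0},{"dx":0,"dy":0,"dz":0,"wx":0,"wy":0,"wz":0,"grip":0},{"dx":0,"dy":0,"dz":0,"wx":0,"wy":0,"wz":0,"grip":0},{"dx":0,"dy":0,"dz":0,"wx":0,"wy":0,"wz":0,"grip":0}]' 30; python3 -m jog '[{"dx":0,"dy":0,"dz":0.01,"wx":0,"wy":0,"wz":0,"grip":0},{"dx":0,"dy":0,"dz":0.025,"wx":0,"wy":0,"wz":0,"grip":0},{"dx":0,"dy":0,"dz":0.045,"wx":0,"wy":0,"wz":0,"grip":0},{"dx":-0.01,"dy":0,"dz":0.045,"wx":0,"wy":0,"wz":0,"grip":-1},{"dx":-0.01,"dy":0,"dz":0.045,"wx":0,"wy":0,"wz":0,"grip":-1},{"dx":0,"dy":0,"dz":0.045,"wx":0,"wy":0,"wz":0,"grip":-1},{"dx":0,"dy":0,"dz":0.045,"wx":0,"wy":0,"wz":0,"grip":-1},{"dx":0,"dy":0,"dz":0.02,"wx":0,"wy":0,"wz":0,"grip":-1},{"dx":0,"dy":0,"dz":0,"wx":0,"wy":0,"wz":0,"grip":-1}]'
python3 - <<'E'
from h import *
print(env.state()['ee_pos'],env.state()['gripper_width']);W=env.get_calibration('wrist')
a=env.grab_frame('wrist')[:,:,::-1].copy()
c=[549,-174,5.7]
for q in proj(case2w(c,[[-50,38,13],[-50,-38,13],[50,38,13],[50,-38,13],[-30,0,47],[106.7,22,241],[106.7,-22,241]]),W):
    print(q.round());cv2.circle(a,tuple(int(v) for v in q),3,(0,0,255),1)
cv2.imwrite('pics/w5.png',a)
E
```

```text
time_s: 17.05
ee_pos: [549.6, -174.8, 18.3]
ee_rot: [-179.9, 0.1, -174.3]
force: [0.4, 0.1, -0.2]
gripper_width: 45.3
time_s: 17.95
ee_pos: [530.9, -175.3, 303.1]
ee_rot: [-179.7, 0.5, -174.3]
force: [-0.8, -0.2, -0.3]
gripper_width: 89.4
[ 530.9471514  -175.28391495  303.05605088] 89.4452330260327
[297. 152.]
[248. 152.]
[296. 214.]
[250. 214.]
[273. 169.]
[295. 345.]
[249. 345.]
```

View pics/w5.png

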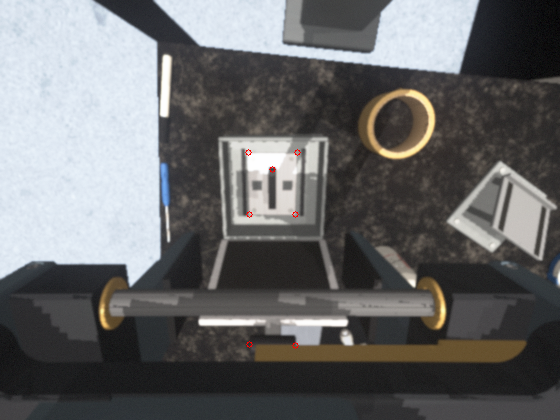

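The carrier lies centred between the guides (rib at (272,188)). The cover stands open with its bar near (272,342), as predicted. Now I re-grasp the cover.

```bash
python3 -m jog '[{"dx":0.03,"dy":0.003,"dz":0,"wx":0,"wy":0,"wz":0,"grip":-1},{"dx":0.04,"dy":0.003,"dz":0,"wx":0,"wy":0,"wz":0,"grip":-1},{"dx":0.035,"dy":0.003,"dz":0,"wx":0,"wy":0,"wz":0,"grip":-1},{"dx":0.019,"dy":0.002,"dz":0,"wx":0,"wy":0,"wz":0,"grip":-1},{"dx":0,"dy":0,"dz":-0.01,"wx":0,"wy":0,"wz":0,"grip":-1},{"dx":0,"dy":0,"dz":-0.025,"wx":0,"wy":0,"wz":0,"grip":-1},{"dx":0,"dy":0,"dz":-0.025,"wx":0,"wy":0,"wz":0,"grip":-1},{"dx":0,"dy":0,"dz":-0.012,"wx":0,"wy":0,"wz":0,"grip":-1},{"dx":0,"dy":0,"dz":0,"wx":0,"wy":0,"wz":0,"grip":-1}]'
```

```text
time_s: 18.9
ee_pos: [651.2, -163.5, 223.3]
ee_rot: [179.9, -0.3, -174.4]
force: [-0.5, -0.1, 0.6]
gripper_width: 91.7
```

```bash
python3 -m jog '[{"dx":0,"dy":0,"dz":0,"wx":0,"wy":0,"wz":0,"grip":1},{"dx":0,"dy":0,"dz":0,"wx":0,"wy":0,"wz":0,"grip":1},{"dx":0,"dy":0,"dz":0,"wx":0,"wy":0,"wz":0,"grip":1},{"dx":0,"dy":0,"dz":0,"wx":0,"wy":0,"wz":0,"grip":1},{"dx":0,"dy":0,"dz":0,"wx":0,"wy":0,"wz":0,"grip":1},{"dx":0,"dy":0,"dz":0,"wx":0,"wy":0,"wz":0,"grip":1},{"dx":0,"dy":0,"dz":0,"wx":0,"wy":0,"wz":0,"grip":1}]' 20
python3 - <<'E'
import numpy as np
a=np.r_[1.75,1.75-np.cumsum([.02,.04,.06]+[.07]*17+[.06,.05,.05,.04,.04,.04,.04,.03,.03,.02,.02,.02])];e=(.9951,.0993)
h=.178*(1-np.cos(a));z=.178*np.sin(a)
P=np.round(np.c_[h*e[0],h*e[1],z],4);D=np.diff(P,axis=0)
for i,d in enumerate(D): print(i+1,round(a[i+1],2),d.round(4))
E
```

```text
time_s: 19.6
ee_pos: [653.6, -162.7, 226.6]
ee_rot: [179.9, 0.1, -174.3]
force: [-0.8, 3.1, 1.8]
gripper_width: 44.0
1 1.73 [-0.0035 -0.0003  0.0006]
2 1.69 [-0.007  -0.0007  0.001 ]
3 1.63 [-0.0106 -0.0011  0.001 ]
4 1.56 [-0.0124 -0.0012  0.0003]
5 1.49 [-0.0124 -0.0013 -0.0006]
6 1.42 [-0.0123 -0.0012 -0.0014]
7 1.35 [-0.0122 -0.0012 -0.0023]
8 1.28 [-0.012  -0.0012 -0.0032]
9 1.21 [-0.0117 -0.0012 -0.004 ]
10 1.14 [-0.0114 -0.0011 -0.0048]
11 1.07 [-0.0111 -0.0011 -0.0056]
12 1.0 [-0.0107 -0.0011 -0.0063]
13 0.93 [-0.0102 -0.001  -0.0071]
14 0.86 [-0.0096 -0.001  -0.0078]
15 0.79 [-0.0091 -0.0009 -0.0085]
16 0.72 [-0.0085 -0.0008 -0.009 ]
17 0.65 [-0.0079 -0.0008 -0.0097]
18 0.58 [-0.0071 -0.0007 -0.0102]
19 0.51 [-0.0065 -0.0007 -0.0106]
20 0.44 [-0.0056 -0.0005 -0.0111]
21 0.38 [-0.0043 -0.0004 -0.0098]
22 0.33 [-0.003  -0.0003 -0.0083]
23 0.28 [-0.0027 -0.0003 -0.0085]
24 0.24 [-0.0018 -0.0002 -0.0069]
25 0.2 [-0.0016 -0.0001 -0.0069]
26 0.16 [-0.0012 -0.0002 -0.007 ]
27 0.12 [-0.001  -0.0001 -0.0071]
28 0.09 [-0.0006  0.     -0.0053]
29 0.06 [-0.0004 -0.0001 -0.0053]
30 0.04 [-0.0002  0.     -0.0036]
31 0.02 [-0.0001  0.     -0.0035]
32 -0.0 [ 0.      0.     -0.0036]
```

```bash
python3 -m jog '[{"dx":-0.0035,"dy":-0.0003,"dz":0.0006,"wx":0,"wy":0,"wz":0,"grip":1},{"dx":-0.007,"dy":-0.0007,"dz":0.001,"wx":0,"wy":0,"wz":0,"grip":1},{"dx":-0.0106,"dy":-0.0011,"dz":0.001,"wx":0,"wy":0,"wz":0,"grip":1},{"dx":-0.0124,"dy":-0.0012,"dz":0.0003,"wx":0,"wy":0,"wz":0,"grip":1},{"dx":-0.0124,"dy":-0.0013,"dz":-0.0006,"wx":0,"wy":0,"wz":0,"grip":1},{"dx":-0.0123,"dy":-0.0012,"dz":-0.0014,"wx":0,"wy":0,"wz":0,"grip":1},{"dx":-0.0122,"dy":-0.0012,"dz":-0.0023,"wx":0,"wy":0,"wz":0,"grip":1},{"dx":-0.012,"dy":-0.0012,"dz":-0.0032,"wx":0,"wy":0,"wz":0,"grip":1},{"dx":-0.0117,"dy":-0.0012,"dz":-0.004,"wx":0,"wy":0,"wz":0,"grip":1},{"dx":-0.0114,"dy":-0.0011,"dz":-0.0048,"wx":0,"wy":0,"wz":0,"grip":1}]' 20
```

```text
time_s: 20.6
ee_pos: [546.8, -173.3, 213.0]
ee_rot: [180.0, 0.1, -174.4]
force: [0.1, 5.7, -0.5]
gripper_width: 44.2
```

```bash
python3 -m jog '[{"dx":-0.0111,"dy":-0.0011,"dz":-0.0056,"wx":0,"wy":0,"wz":0,"grip":1},{"dx":-0.0107,"dy":-0.0011,"dz":-0.0063,"wx":0,"wy":0,"wz":0,"grip":1},{"dx":-0.0102,"dy":-0.001,"dz":-0.0071,"wx":0,"wy":0,"wz":0,"grip":1},{"dx":-0.0096,"dy":-0.001,"dz":-0.0078,"wx":0,"wy":0,"wz":0,"grip":1},{"dx":-0.0091,"dy":-0.0009,"dz":-0.0085,"wx":0,"wy":0,"wz":0,"grip":1},{"dx":-0.0085,"dy":-0.0008,"dz":-0.009,"wx":0,"wy":0,"wz":0,"grip":1},{"dx":-0.0079,"dy":-0.0008,"dz":-0.0097,"wx":0,"wy":0,"wz":0,"grip":1},{"dx":-0.0071,"dy":-0.0007,"dz":-0.0102,"wx":0,"wy":0,"wz":0,"grip":1},{"dx":-0.0065,"dy":-0.0007,"dz":-0.0106,"wx":0,"wy":0,"wz":0,"grip":1},{"dx":-0.0056,"dy":-0.0005,"dz":-0.0111,"wx":0,"wy":0,"wz":0,"grip":1}]' 20
```

```text
time_s: 21.6
ee_pos: [459.7, -182.0, 126.6]
ee_rot: [180.0, -0.0, -174.4]
force: [-0.6, 5.6, -0.7]
gripper_width: 43.7
```

```bash
python3 -m jog '[{"dx":-0.0043,"dy":-0.0004,"dz":-0.0098,"wx":0,"wy":0,"wz":0,"grip":1},{"dx":-0.003,"dy":-0.0003,"dz":-0.0083,"wx":0,"wy":0,"wz":0,"grip":1},{"dx":-0.0027,"dy":-0.0003,"dz":-0.0085,"wx":0,"wy":0,"wz":0,"grip":1},{"dx":-0.0018,"dy":-0.0002,"dz":-0.0069,"wx":0,"wy":0,"wz":0,"grip":1},{"dx":-0.0016,"dy":-0.0001,"dz":-0.0069,"wx":0,"wy":0,"wz":0,"grip":1},{"dx":-0.0012,"dy":-0.0002,"dz":-0.007,"wx":0,"wy":0,"wz":0,"grip":1},{"dx":-0.001,"dy":-0.0001,"dz":-0.0071,"wx":0,"wy":0,"wz":0,"grip":1},{"dx":-0.0006,"dy":0,"dz":-0.0053,"wx":0,"wy":0,"wz":0,"grip":1},{"dx":-0.0004,"dy":-0.0001,"dz":-0.0053,"wx":0,"wy":0,"wz":0,"grip":1},{"dx":0,"dy":0,"dz":0,"wx":0,"wy":0,"wz":0,"grip":1}]' 20
```

```text
time_s: 22.6
ee_pos: [443.1, -183.6, 61.1]
ee_rot: [179.9, -0.1, -174.4]
force: [-1.1, 5.6, -0.5]
gripper_width: 43.7
```

```bash
python3 -m jog '[{"dx":-0.0002,"dy":0,"dz":-0.0036,"wx":0,"wy":0,"wz":0,"grip":1},{"dx":-0.0001,"dy":0,"dz":-0.003,"wx":0,"wy":0,"wz":0,"grip":1},{"dx":0,"dy":0,"dz":-0.002,"wx":0,"wy":0,"wz":0,"grip":1},{"dx":0,"dy":0,"dz":0,"wx":0,"wy":0,"wz":0,"grip":1}]' 20
```

```text
time_s: 23.0
ee_pos: [442.8, -183.6, 52.8]
ee_rot: [179.9, -0.1, -174.3]
force: [-0.8, 5.2, -0.2]
gripper_width: 43.6
```

Now creep down until it seats.

```bash
python3 -m jog '[{"dx":0,"dy":0,"dz":-0.001,"wx":0,"wy":0,"wz":0,"grip":1},{"dx":0,"dy":0,"dz":-0.001,"wx":0,"wy":0,"wz":0,"grip":1},{"dx":0,"dy":0,"dz":0,"wx":0,"wy":0,"wz":0,"grip":1}]' 20;python3 -m jog '[{"dx":0,"dy":0,"dz":-0.001,"wx":0,"wy":0,"wz":0,"grip":1},{"dx":0,"dy":0,"dz":-0.001,"wx":0,"wy":0,"wz":0,"grip":1},{"dx":0,"dy":0,"dz":0,"wx":0,"wy":0,"wz":0,"grip":1}]' 20
```

```text
time_s: 23.3
ee_pos: [442.8, -183.6, 51.3]
ee_rot: [179.9, -0.1, -174.3]
force: [-2.6, 6.1, 2.2]
gripper_width: 43.5
time_s: 23.6
ee_pos: [442.9, -183.7, 51.1]
ee_rot: [180.0, -0.1, -174.3]
force: [-4.9, 7.8, 16.9]
gripper_width: 43.9
```

```bash
python3 -m jog '[{"dx":0,"dy":0,"dz":0.001,"wx":0,"wy":0,"wz":0,"grip":1},{"dx":0,"dy":0,"dz":0,"wx":0,"wy":0,"wz":0,"grip":-1},{"dx":0,"dy":0,"dz":0,"wx":0,"wy":0,"wz":0,"grip":-1},{"dx":0,"dy":0,"dz":0,"wx":0,"wy":0,"wz":0,"grip":-1},{"dx":0,"dy":0,"dz":0,"wx":0,"wy":0,"wz":0,"grip":-1},{"dx":0,"dy":0,"dz":0,"wx":0,"wy":0,"wz":0,"grip":-1},{"dx":0,"dy":0,"dz":0,"wx":0,"wy":0,"wz":0,"grip":-1}]'; python3 -m jog '[{"dx":0,"dy":0,"dz":0.01,"wx":0,"wy":0,"wz":0,"grip":-1},{"dx":0,"dy":0,"dz":0.03,"wx":0,"wy":0,"wz":0,"grip":-1},{"dx":0,"dy":0,"dz":0.04,"wx":0,"wy":0,"wz":0,"grip":-1},{"dx":0,"dy":0,"dz":0.04,"wx":0,"wy":0,"wz":0,"grip":-1},{"dx":-0.02,"dy":0.02,"dz":0.04,"wx":0,"wy":0,"wz":0,"grip":-1},{"dx":-0.03,"dy":0.02,"dz":0.03,"wx":0,"wy":0,"wz":0,"grip":-1},{"dx":-0.03,"dy":0.02,"dz":0,"wx":0,"wy":0,"wz":0,"grip":-1},{"dx":0,"dy":0,"dz":0,"wx":0,"wy":0,"wz":0,"grip":-1},{"dx":0,"dy":0,"dz":0,"wx":0,"wy":0,"wz":0,"grip":-1}]'
python3 - <<'E'
from h import *
a=env.grab_frame('top')[:,:,::-1].copy();b=env.grab_frame('side')[:,:,::-1]
T=env.get_calibration('top')
for q in proj(case2w([549,-174,5.7],[[-78,77,70],[-78,-77,70]]),T): cv2.circle(a,tuple(int(v) for v in q),2,(0,0,255),1)
cv2.imwrite('pics/end.png',np.hstack([cv2.resize(a[160:340,120:480],None,fx=1.1,fy=1.6),cv2.resize(b[100:320,140:460],(396,288))]))
E
```

```text
time_s: 24.3
ee_pos: [444.9, -184.7, 50.4]
ee_rot: [-179.9, 0.1, -174.3]
force: [0.2, 0.5, -0.2]
gripper_width: 88.9
time_s: 25.2
ee_pos: [364.8, -124.5, 241.3]
ee_rot: [-179.9, 0.2, -174.3]
force: [0.9, -0.7, 0.1]
gripper_width: 91.3
```

View pics/end.png

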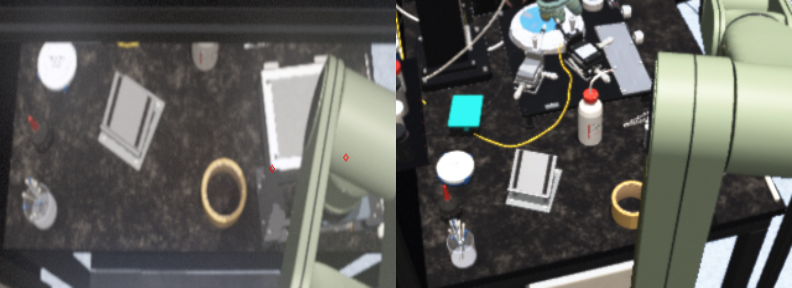

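The cover lies level, with its front corner at the predicted closed spot (272,167). The rest is empty and the bottle, jar, tape and blower are standing where they were.

```bash
python3 -c "
from workcell import env
print(env.job_done())"
```

```text
the job is handed in; nothing more can be done
None
```

I did the whole task and handed the job in at about 25 s on the robot's clock, well under the 72 s limit. No verdict is reported, so this rests on my own checks.

1. **Opening the cover:** I pinched the grip by its ends, swung it slowly back to its stop and let go. With the fingers open, the tool force read about 0 N.
2. **Placing the carrier:** I took the carrier off the sloped rest, lowered it until it touched the case floor (about 8 N), and released it. A wrist picture then showed it centred between the guides with the cover still open.
3. **Closing the cover:** I gripped the cover again, swung it over slowly and eased it down until it seated, pressing with about 17 N. Then I let go and backed the arm away.

**Last checks:** In the final top picture the cover's front left corner matched the predicted closed position. The bottle, jar, tape and blower were all standing, with no shift I could see. The arm blocked the rest of the case in both final pictures. So the cover's right side was not seen, and the carrier could not be seen under the closed cover. The hinge angle and speed were not measured directly; I judged them from the tool's path and force readings.

None of the checks failed. My first position estimates were up to about 4 mm off, and I corrected them from close-up wrist pictures before each first grasp.

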